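Squeeze test: present the can's code to the reader and hold the cam lever at full lift

ROBOT

A 7-joint arm with a two-finger parallel gripper is mounted at the origin on the work surface. World frame = base frame: x ahead of the robot, y to its left, z up, the work surface at z = 0. Lengths are in m, angles in rad, forces in N, time in s.
With the tool pointing down it reaches from about 0.425 to 0.875 m from the base axis. Payload 4.7 kg.
Tool frame: the origin (TCP) lies between the finger pads; the fingertips stand ctrl.tip_reach ahead of it and the grasp point (between the pads) lies 5 mm behind it (ctrl.tip_reach is the distance from the TCP to the fingertips, in m); z points along the fingers, y is the direction in which the jaws open and shut (so a half turn about z gives the same grasp; the last joint's range is limited). The gripper opens to 87 mm and grips with 3 to 60 N. Pads are 19 mm wide; open, the fingers measure 117 mm over their backs; the gripper's body (75 mm by 190 mm) begins 51 mm behind the grasp point.
Start: joints at [1.179, 0.321, -0.07, 1.45, 0.023, 1.371, -0.057], TCP at [0.257, -0.597, 0.237] pointing down, gripper open.
Joint ranges: [-2.86, 2.86], [-0.3, 2.09], [-1.38, 1.24], [0.06, 2.45], [-1.56, 4.7], [0.09, 2.05], [-2.69, 2.69]. Speed limits (rad/s): [2.57, 2.57, 3.14, 3.14, 3.14, 3.14, 3.14].

INTERFACE

Orientations are given as a rotation vector (axis times angle).
In Python, from bench import ctrl gives the robot as it stands.
- The arm moves only by the shell command python3 -m handwheel 'ROWS' [FORCE]. ROWS is JSON, a list of rows, each a list of 7 numbers: the shift along the tool's x, y, z in mm, then the turn, a rotation vector about the tool's x, y, z in rad, then the gripper's target within -1 to 1 (shut at 1, half-way at 0, fully open at -1). In form: [[dx, dy, dz, ax, ay, az, grip], ...]. A call has 1 to 12 rows; each row is the pose to reach, as a shift and turn from the pose commanded when the call began, along the tool's axes at that moment; what a row does not reach only later rows make up. A row lasts 1/8 s, in which the tool goes at most 62.5 mm and 10.7 degrees, less where a joint would pass 70% of its speed; a pose out of reach is approached as far as the arm can. A call with a gripper value outside its range is refused whole. The fingers move at their own pace and stop on an object; FORCE is the grip in N (left out, the last holds). Time passes only in rows, so rows that repeat a pose let the fingers close. It gives the time, the measured TCP pose, the force and the opening at its end, in the units of the state.
- ctrl.get_state(): the state, without advancing time (a new reading comes with each control period).
- ctrl.get_image(name): name is "scene" or "top" or "wrist"; returns the picture (420x560x3 uint8, red, green, blue); there is no depth.
- ctrl.camera_model(name): a dict with "mtx" (3x3 intrinsics, pixels), "k1" (the pictures are not rectified: a ray, as slopes to the right and down, at radius r is drawn at 1 + k1 r^2 times it, then the intrinsics apply), "xyz" and "orientation" of the camera in the world. Camera axes: x right, y up, looking along -z (the intrinsics and any distortion apply to the point x, -y, -z); pixel columns grow to the right and rows downward; lengths in m; the calibration is good to about 2 mm. A picture is of the moment at which its call begins: read the wrist's pose just before it. camera_model takes no time and is no camera call; for the wrist camera it gives the pose at the moment of the call.
- ctrl.close_job(): hands the job in, once; it reports no verdict.
The state is a dict: "time": time; "joint_positions": joint angles; "qd": joint speeds; "joint_torque": joint torques, N m; "position": TCP position; "tool_rot": TCP orientation; "ft_force": force on the tool from outside, world axes, zero at the start; "torque": the same for the moment, N m; "grip_width": opening from 0.0 (shut) to 1.0 (fully open).
Only numpy, scipy, OpenCV 4.12 (cv2) and the standard library are available. Lean on these libraries where they do the work, as an engineer would, in place of code of your own. Each camera call takes 0.05 s, during which the arm holds its last target.

TASK

Run the squeeze reading on the sample can standing between the jaws of the test stand: first turn the can so that its bar-code panel squarely faces the window of the blue code reader, and let go of it. Then swing the red-handled cam lever clockwise to the cam's highest lift, so that the V-jaw presses the can against the gauge foot, and finish with the gripper still holding the lever's handle there, because it springs back when released. Keep the can upright between the jaws and leave everything else on the desk where it is.

Things in the scene. Friction and masses are not known exactly. Their poses are not given: they have to be found in the camera images.
- stand: Squeeze-test stand fixed to the desk: plate top 18 mm up, reaching x -90 to 150, y -210 to 210 mm, with a 2 mm black wear pad under the can. Origin on the desk under the squeeze point (nominal can axis, 55 mm below the squeeze line); z up, +x from can to code reader, +y the squeeze direction from V-jaw and cam (at -y) to dial gauge (at +y). Jaw, gauge and reader all stay below 86 mm.
- reader_window (a point): Centre of the amber window on the -x face of the blue code reader block (60 mm wide), 60 mm above the desk, 95 mm from the nominal can axis; it looks at the can.
- can: Sample can, green, 52 mm diameter, 49 mm white lid, 115 mm high, about 0.22 kg, loose on the wear pad (underside 20 mm, top 135 mm above the desk; side free all round above 86 mm), some 3.5 mm of play to V-jaw and gauge foot. Origin under its centre, z up; +x points out through the bar-code panel's middle. An orange mark on the lid, middle to rim, lies above the panel.
- code (a point): Middle of the white bar-code panel with black bars (27 mm wide, 48 mm high) on the can's side, 26.5 mm from the can's axis and 54 mm above its underside.
- lever (a joint): Cam lever angle, rad: 0 at rest, growing clockwise seen from above. Highest lift at 1.25: the lever points along the stand's -x, square to the squeeze, and the red line on the cam disc meets the red line on the ram. Past that the lift falls again, to the end stop at 1.75. A spring returns it to 0 from anywhere (2 N at the handle at rest, about 4 N at highest lift).
- lever_grip (a point): Middle of the lever's upright red handle: a cylinder 22 mm in diameter and 50 mm tall (from 78 to 128 mm above the desk) at the end of the flat dark lever, 115 mm from the pivot; this point is 105 mm above the desk. Nothing but the lever is within 60 mm of it at handle height.
- cam_pivot (a point): The cam lever's upright turning axis, given at the handle's height (105 mm above the desk); in the stand's frame at x 0, y -112 mm.
- plunger (a joint): Travel in m of the gauge's plunger: 0 free, 0.011 at its stop; spring of 1.5 N per mm. At the cam's highest lift (12.2 mm of jaw travel) the can presses it in 5 to 7 mm. The red needle on the dial turns clockwise with it.
- gauge_foot (a point): Centre of the face of the gauge's round steel foot (36 mm), which the can is pressed against. The white gauge (86 mm across, dial up) is centred 86 mm behind it.
- spare_can: Bystander: dark can with a blue band and no bar code, 52 mm by 115 mm, standing on the desk to the robot's left; origin under its centre.
- tape_roll: Bystander: roll of copper foil tape, 90 mm in diameter, 25 mm high, lying on the desk to the left; origin under its centre.
- peel_wheel: Bystander: aluminium peel wheel (100 mm) with a copper band on a 120 x 90 mm bracket, 116 mm high, on the desk to the left; origin under its centre.
- weight: Bystander: brass check weight, 32 mm in diameter, 38 mm high, on the stand's plate behind the gauge; origin under its centre.
- foot_adapter: Bystander: spare steel gauge foot, 34 mm in diameter, 26 mm high, on the stand's plate behind the cam; origin under its centre.
- driver: Bystander: yellow screwdriver, 160 mm long, lying on the desk to the right.
Things that resemble listed ones, but are neither listed nor needed, are in the scene too. Of the things that look like the can, the smaller one is meant.

How it is judged:
By the outcome, as a careful person would: the job done as asked, in the order asked, and still so for the second after the job is handed in, while the arm keeps its last pose, push and grip.
It also fails if it takes over 45 s, if anything falls off the work surface, if the arm or the gripper's body presses on something with over 40 N, if the wrist force passes 120 N, or if a joint passes its speed limit or range.

## Working session

There is one attempt and no reset: what is moved stays moved. The work goes in short steps, Python scripts to look and compute and a shell command to move; the robot and the scene stay as the last step left them, time stands still between calls to the robot, and variables do not carry over. Pictures are saved under pics/ and viewed, and the job is handed in when it is done.

```bash
ls; mkdir -p pics; python3 - <<'E'
from bench import ctrl
import cv2
print(ctrl.get_state()); print(ctrl.tip_reach)
for n in ["scene","top","wrist"]:
    print(n,ctrl.camera_model(n))
    cv2.imwrite(f"pics/{n}0.png",ctrl.get_image(n)[:,:,::-1])
E
```

```text
pics
{'time': 0.0, 'joint_positions': array([ 1.17911823,  0.32182915, -0.07003584,  1.45168288,  0.02263434,
        1.3707956 , -0.05688626]), 'qd': array([-0.00049375,  0.00193284, -0.0004892 , -0.00047055,  0.00056071,
       -0.00209104,  0.00169921]), 'joint_torque': array([ 3.75705467e-04, -4.91286564e+01, -4.03775750e-01, -3.12527704e+01,
       -6.40020682e-02,  4.36745526e-02,  1.59445899e-04]), 'position': array([ 0.25628409, -0.59676621,  0.23545317]), 'tool_rot': array([-3.07533582e+00, -6.32664693e-01,  8.35764107e-04]), 'ft_force': array([-1.02530493,  0.02212464, -0.26397012]), 'torque': array([ 0.0413787 ,  0.02147539, -0.04996552]), 'grip_width': 1.0033508915716285}
0.014
scene {'mtx': array([[402.26485458,   0.        , 282.62899304],
       [  0.        , 402.26485458, 211.46517753],
       [  0.        ,   0.        ,   1.        ]]), 'k1': 0.027540955536466873, 'xyz': array([ 1.46231872, -0.04586947,  0.69356806]), 'orientation': array([0.77335527, 0.73784101, 1.36370886])}
top {'mtx': array([[433.58074715,   0.        , 278.3876944 ],
       [  0.        , 433.58074715, 211.71617278],
       [  0.        ,   0.        ,   1.        ]]), 'k1': -0.13764518855902944, 'xyz': array([0.33458748, 0.00386708, 1.45716773]), 'orientation': array([ 0.12052374, -0.12894249, -1.56695312])}
wrist {'mtx': array([[339.6410097 ,   0.        , 278.70799166],
       [  0.        , 339.6410097 , 207.69921329],
       [  0.        ,   0.        ,   1.        ]]), 'k1': -0.046523377085376495, 'xyz': array([ 0.32723444, -0.56615425,  0.38366647]), 'orientation': array([-0.2520978 ,  0.16727606, -1.15618067])}
```

View pics/scene0.png

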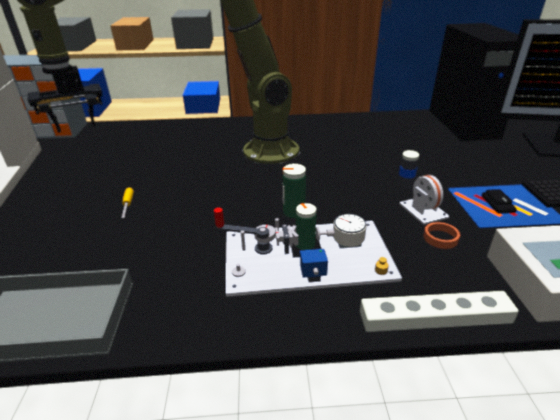

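View pics/top0.png

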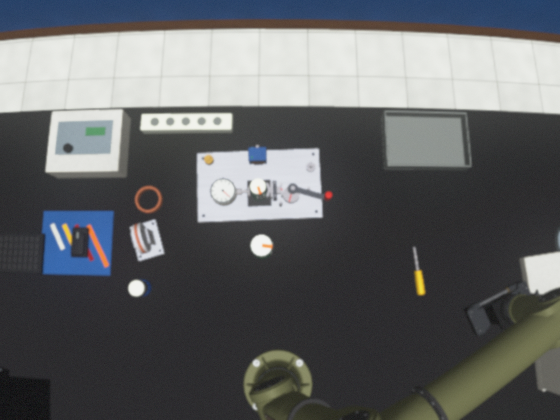

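View pics/wrist0.png

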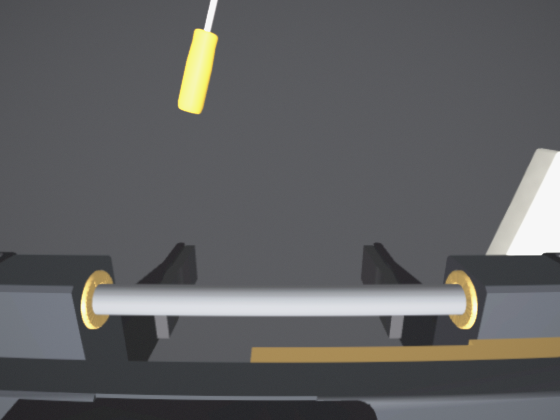

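Candidates for the can: the one between the jaws at top (259,187), standing behind it a bigger green twin at top (261,245), and the dark blue-band can at top (137,288). I choose the one between the jaws. Next, close crops and measurements.

```bash
cat > h.py <<'E'
import numpy as np, cv2
from scipy.spatial.transform import Rotation as R
from bench import ctrl
def ray(m,px):
    K=m['mtx']; d=np.array([(px[0]-K[0,2])/K[0,0],(px[1]-K[1,2])/K[1,1]])
    u=d.copy()
    for _ in range(20): u=d/(1+m['k1']*(u@u))
    v=R.from_rotvec(m['orientation']).apply([u[0],-u[1],-1]); return m['xyz'],v
def onz(m,px,z):
    o,v=ray(m,px); return o+v*(z-o[2])/v[2]
def proj(m,P):
    c=R.from_rotvec(m['orientation']).inv().apply(np.asarray(P)-m['xyz'])
    u=np.array([c[0],-c[1]])/-c[2]; u=u*(1+m['k1']*(u@u)); K=m['mtx']
    return np.array([K[0,0]*u[0]+K[0,2],K[1,1]*u[1]+K[1,2]])
E
python3 - <<'E'
import cv2,numpy as np
a=cv2.imread('pics/top0.png')[135:265,190:345]
cv2.imwrite('pics/topc.png',cv2.resize(a,None,fx=5,fy=4.6,interpolation=cv2.INTER_CUBIC))
a=cv2.imread('pics/scene0.png')[155:300,205:405]
cv2.imwrite('pics/scenec.png',cv2.resize(a,None,fx=4,fy=4,interpolation=cv2.INTER_CUBIC))
E
```

```text
(no output)
```

View pics/topc.png

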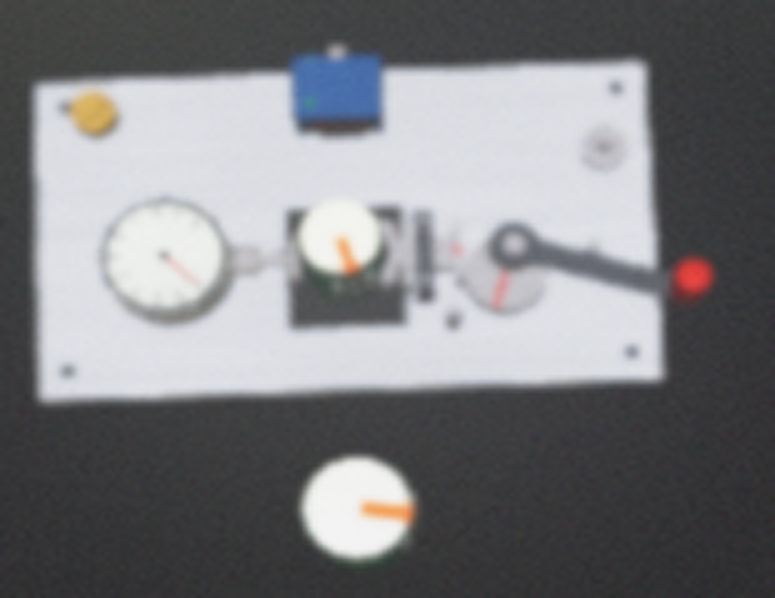

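View pics/scenec.png

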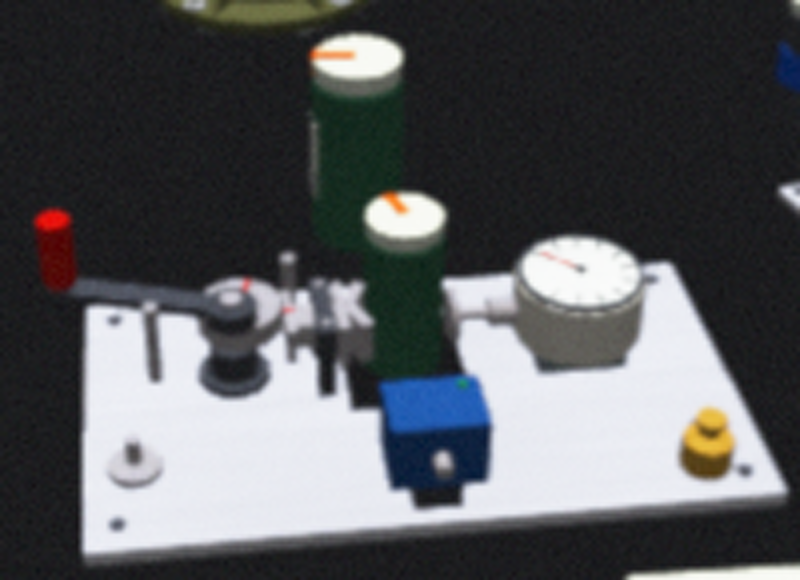

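The choice fits: this can is the smaller green can, standing on the black pad between jaw and gauge. Its orange mark points back towards the robot and slightly to the right. The lever's red handle is at top crop (693,275). Now the measurements.

```bash
cat > m1.py <<'E'
from h import *
m=ctrl.camera_model('top'); im=cv2.imread('pics/top0.png'); hsv=cv2.cvtColor(im,cv2.COLOR_BGR2HSV)
H,S,V=[hsv[...,i].astype(int) for i in range(3)]
# plate
pl=((V>150)&(S<50)).astype(np.uint8); pl[:140]=0;pl[228:]=0;pl[:,:185]=0;pl[:,335:]=0
pl=cv2.morphologyEx(pl,cv2.MORPH_CLOSE,np.ones((5,5)))
cs,_=cv2.findContours(pl,0,2); c=max(cs,key=cv2.contourArea)
P=np.array([onz(m,p[0],0.018)[:2] for p in c],np.float32)
r=cv2.minAreaRect(P); print('plate',r)
bx=cv2.boxPoints(r)
print(bx)
def cen(mask,box):
    k=np.zeros(mask.shape,bool);x0,y0,x1,y1=box;k[y0:y1,x0:x1]=1;k&=mask
    ys,xs=np.nonzero(k);return np.array([xs.mean(),ys.mean()]),len(xs)
box=(245,172,275,202)
lid=(((V>190)&(S<45)))
org=(H>3)&(H<22)&(S>110)&(V>120)
sub=np.zeros_like(im[...,0]); sub[170:202,244:276]=((V>170))[170:202,244:276]
for nm,b in(('can',(244,170,276,202)),('big',(245,228,280,262))):
    ob,n=cen(org,b); W=onz(m,ob,0.135); print(nm,'orange',ob,n,W)
red=((H<6)|(H>174))&(S>150)&(V>100)
h,n=cen(red,(315,185,345,205)); print('red',h,n,'at z .128',onz(m,h,0.128),'at .105',onz(m,h,0.105))
bl=(H>100)&(H<125)&(S>120)&(V>80)
b,n=cen(bl,(240,140,275,170)); print('blue',b,n,onz(m,b,0.08))
E
python3 m1.py
```

```text
plate ((0.6595078110694885, 0.06372694671154022), (0.24235899746418, 0.4203147888183594), 2.2452409267425537)
[[ 0.530188    0.2689756 ]
 [ 0.54665464 -0.15101653]
 [ 0.7888276  -0.14152169]
 [ 0.772361    0.27847043]]
can orange [259.27272727 191.27272727] 11 [0.61081187 0.05623587 0.135     ]
big orange [268.18181818 245.68181818] 22 [0.44138023 0.02791747 0.135     ]
red [327.95238095 194.83333333] 42 at z .128 [ 0.60118698 -0.15856673  0.128     ] at .105 [ 0.60580023 -0.16137749  0.105     ]
blue [257.06451613 153.23655914] 186 [0.75040613 0.06670545 0.08      ]
```

```bash
cat > m2.py <<'E'
from h import *
m=ctrl.camera_model('wrist'); s=ctrl.get_state()
T=R.from_rotvec(s['tool_rot'])
print('cam in tool',T.inv().apply(m['xyz']-s['position'])*1e3, 'fwd in tool',T.inv().apply(R.from_rotvec(m['orientation']).apply([0,0,-1])))
print('cam right in tool',T.inv().apply(R.from_rotvec(m['orientation']).apply([1,0,0])))
print('tool axes',T.as_matrix().round(4).tolist())
# where is tcp px
print(proj(m,s['position']))
# big can height: two-view of lid top centre
mt=ctrl.camera_model('top'); ms=ctrl.camera_model('scene')
for nm,a,b in(('big',(190+358/5,135+507/4.6),(205+358/4,155+57/4)),('can',(190+341/5,135+237/4.6),(205+405/4,155+216/4)),('handle',(190+693/5,135+275/4.6),(205+53/4,155+216/4))):
    o1,v1=ray(mt,a);o2,v2=ray(ms,b)
    A=np.stack([v1,-v2],1);t=np.linalg.lstsq(A,o2-o1,rcond=None)[0]
    print(nm,o1+v1*t[0],o2+v2*t[1])
# target hover
def rows(target):
    d=T.inv().apply(np.array(target)-s['position'])*1e3; return d
print('to hover',rows([0.60,0.05,0.29]))
E
python3 m2.py
```

```text
cam in tool [  77.19726537   -0.42027536 -148.1002883 ] fwd in tool [-2.81888785e-01  7.99098355e-04  9.59446754e-01]
cam right in tool [ 3.52173576e-04  9.99999672e-01 -7.29404011e-04]
tool axes [[0.9188, 0.3948, -0.0006], [0.3948, -0.9188, 0.0013], [-0.0001, -0.0015, -1.0]]
[279.29780314 274.56875106]
big [0.44159598 0.0475341  0.14949757] [0.44203119 0.05325761 0.14972431]
can [0.62616411 0.05973746 0.13399413] [0.6266826  0.0654086  0.13434784]
handle [ 0.60080927 -0.16027201  0.130711  ] [ 0.60063901 -0.15618406  0.13017097]
to hover [ 571.04420153 -458.75568744  -53.63917146]
```

```bash
python3 -m handwheel '[[40,-30,-40,0,0,0,-1],[80,-64,-54,0,0,0,-1],[128,-103,-54,0,0,0,-1],[176,-141,-54,0,0,0,-1],[224,-180,-54,0,0,0,-1],[272,-219,-54,0,0,0,-1],[320,-257,-54,0,0,0,-1],[368,-296,-54,0,0,0,-1],[416,-335,-54,0,0,0,-1],[464,-373,-54,0,0,0,-1],[512,-412,-54,0,0,0,-1],[571,-459,-54,0,0,0,-1]]'; python3 -m handwheel '[[0,0,0,0,0,0,-1],[0,0,0,0,0,0,-1],[0,0,0,0,0,0,-1]]'; python3 - <<'E'
from h import *
import pickle
s=ctrl.get_state(); m=ctrl.camera_model('wrist'); im=ctrl.get_image('wrist')
cv2.imwrite('pics/w1.png',im[:,:,::-1]); pickle.dump((s,m),open('w1.pkl','wb'))
print(s['time'],s['position'],s['tool_rot'],s['qd'].round(3),s['joint_positions'].round(3))
E
```

```text
time: 1.65
position: [0.5945, 0.0399, 0.2905]
tool_rot: [3.077, 0.632, 0.0]
ft_force: [1.0, 0.2, 1.4]
grip_width: 1.002
time: 2.02
position: [0.5936, 0.0363, 0.2904]
tool_rot: [3.077, 0.628, -0.001]
ft_force: [-0.7, -0.2, -0.1]
grip_width: 0.998
2.025 [0.59363275 0.03630005 0.29038777] [ 3.07695557e+00  6.28128223e-01 -9.86927867e-04] [ 0.007 -0.006 -0.002 -0.001 -0.003 -0.    -0.004] [ 0.427  0.236 -0.635  1.493  0.141  1.459 -1.379]
```

View pics/w1.png

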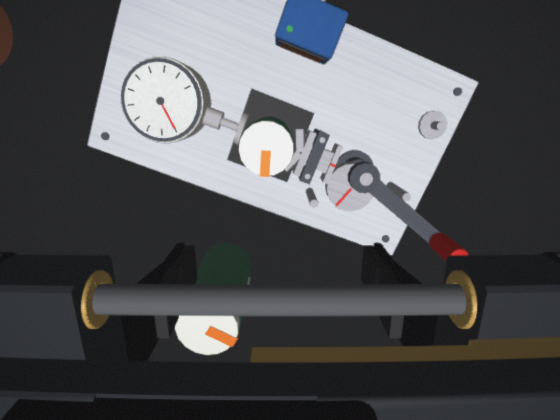

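Wrist picture: can lid centred at about (267,149) with the orange mark running down to (265,176), the reader at (311,27), the gauge at (162,100), and the bigger twin below at (207,330). Now to measure the axis, mark angle and stand yaw from it.

```bash
cat > m3.py <<'E'
from h import *
import pickle,sys
nm=sys.argv[1]; box=[int(v) for v in sys.argv[2].split(',')]
s,m=pickle.load(open(nm+'.pkl','rb')); im=cv2.imread(f'pics/{nm}.png')
hsv=cv2.cvtColor(im,cv2.COLOR_BGR2HSV);H,S,V=[hsv[...,i].astype(int) for i in range(3)]
x0,y0,x1,y1=box
k=np.zeros(H.shape,bool);k[y0:y1,x0:x1]=1
org=k&(H>3)&(H<22)&(S>120)&(V>120)
lid=(k&(((V>215)&(S<60))|org)).astype(np.uint8)
n,L,st,ce=cv2.connectedComponentsWithStats(lid)
i=1+np.argmax(st[1:,4]); print('lid comp',st[i],ce[i])
c=max(cv2.findContours((L==i).astype(np.uint8),0,2)[0],key=cv2.contourArea)
c=cv2.convexHull(c)
P=np.array([onz(m,p[0],0.135)[:2] for p in c],np.float32)
C,r=cv2.minEnclosingCircle(P); A=P
# LSQ circle
q=np.linalg.lstsq(np.c_[2*A,np.ones(len(A))],(A**2).sum(1),rcond=None)[0]
print('lid centre',C,r,'lsq',q[:2],np.sqrt(q[2]+q[0]**2+q[1]**2))
ys,xs=np.nonzero(org); Q=np.array([onz(m,(x,y),0.135)[:2] for x,y in zip(xs,ys)])
mu=Q.mean(0);u=np.linalg.svd(Q-mu)[2][0]
if u@(mu-q[:2])<0:u=-u
print('mark n',len(Q),'mean',mu,'dir(pca)',np.degrees(np.arctan2(u[1],u[0])),'dir(centre)',np.degrees(np.arctan2(*(mu-q[:2])[::-1])))
E
python3 m3.py w1 236,117,300,182
python3 - <<'E'
from h import *
import pickle
s,m=pickle.load(open('w1.pkl','rb'));im=cv2.imread('pics/w1.png')
pl=(im.min(2)>110).astype(np.uint8); pl[245:]=0
pl=cv2.morphologyEx(pl,cv2.MORPH_CLOSE,np.ones((7,7)));
c=max(cv2.findContours(pl,0,2)[0],key=cv2.contourArea)
# edges: lines by fitting contour pts near: bottom edge (88,146)-(388,255), right edge (390,250)-(476,85)
def edge(a,b):
    a=np.array(a,float);b=np.array(b,float);d=(b-a)/np.linalg.norm(b-a);n=np.array([-d[1],d[0]])
    p=c[:,0].astype(float);t=(p-a)@d;o=abs((p-a)@n);k=(t>15)&(t<np.linalg.norm(b-a)-15)&(o<5)
    P=np.array([onz(m,q,.018)[:2] for q in p[k]],np.float32)
    l=cv2.fitLine(P,cv2.DIST_HUBER,0,.01,.01).ravel();return l,k.sum()
for e in (((88,146),(388,255)),((392,250),(477,85)),((90,140),(122,10)),((345,20),(474,80))):
    l,n=edge(*e);print(n,l,np.degrees(np.arctan2(l[1],l[0])))
E
```

```text
lid comp [ 236  122   57   60 2632] [263.47416413 152.20364742]
lid centre (0.6209157109260559, 0.06750514358282089) 0.03197993338108063 lsq [0.62163273 0.06302606] 0.028009705781234923
mark n 222 mean [0.61580895 0.05934869] dir(pca) -160.76618257232573 dir(centre) -147.7300432071583
185 [ 0.04036672 -0.9991849   0.5391889   0.09885379] -87.68652
122 [ 0.9991042   0.04231725  0.6731082  -0.14379096] 2.4253237
47 [0.9991477  0.04127701 0.63342494 0.27270812] 2.3656704
92 [ 0.04089962 -0.99916327  0.783523   -0.0473216 ] -87.65597
```

```bash
sed -i "s/^n,L,st,ce=/lid=cv2.morphologyEx(lid,cv2.MORPH_OPEN,cv2.getStructuringElement(2,(31,31)))\nn,L,st,ce=/" m3.py; python3 m3.py w1 236,117,300,182
python3 -c "
import cv2
a=cv2.imread('pics/w1.png')[90:210,200:370];cv2.imwrite('pics/w1c.png',cv2.resize(a,None,fx=4.5,fy=4.5,interpolation=2))"
```

```text
Traceback (most recent call last):
  File "m3.py", line 12, in <module>
    i=1+np.argmax(st[1:,4]); print('lid comp',st[i],ce[i])
        ~~~~~~~~~^^^^^^^^^^
ValueError: attempt to get argmax of an empty sequence
```

View pics/w1c.png

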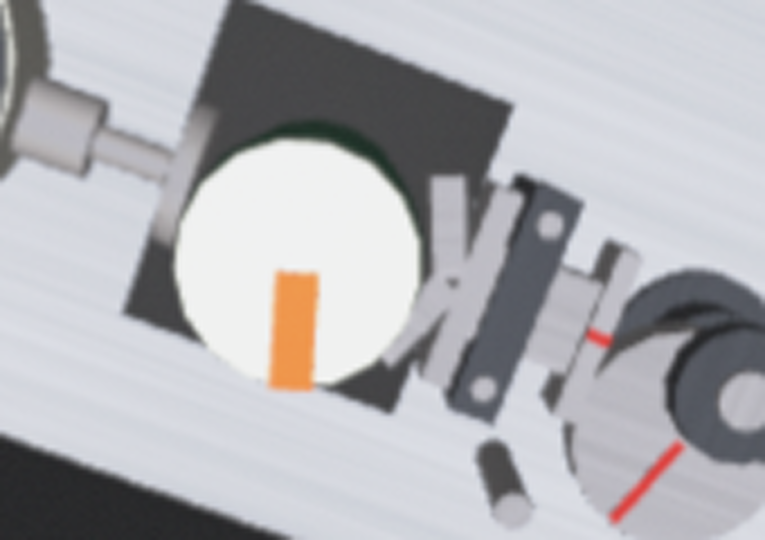

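```bash
python3 - <<'E'
t=open('m3.py').read()
t=t.replace("((V>215)&(S<60))","((im[...,2]>228)&(S<12)&(H*0+1>0))")
t=t.replace("lid=cv2.morphologyEx(lid,cv2.MORPH_OPEN","lid=cv2.morphologyEx(lid,cv2.MORPH_CLOSE,np.ones((3,3)))\nlid=cv2.morphologyEx(lid,cv2.MORPH_OPEN")
t=t.replace("(31,31)","(9,9)")
open('m3.py','w').write(t)
E
python3 m3.py w1 236,117,300,182
```

```text
lid comp [ 240  122   52   55 2213] [265.66335291 148.39267962]
lid centre (0.627564013004303, 0.06349357962608337) 0.024104546755552292 lsq [0.62795799 0.06347902] 0.02344085882112981
mark n 222 mean [0.61580895 0.05934869] dir(pca) -160.76618257232573 dir(centre) -161.22341418170743
```

```bash
python3 -m handwheel '[[20,-6,30,0,0,0,-1],[42,-12,60,0,0,0,-1],[42,-12,110,0,0,0,-1],[42,-12,120,0,0,0,-1],[42,-12,120,0,0,0,-1],[42,-12,120,0,0,0,-1]]'; python3 - <<'E'
from h import *
import pickle
s=ctrl.get_state(); m=ctrl.camera_model('wrist'); im=ctrl.get_image('wrist')
cv2.imwrite('pics/w2.png',im[:,:,::-1]); pickle.dump((s,m),open('w2.pkl','wb'))
print(s['time'],s['position'],s['tool_rot'],s['joint_positions'].round(3))
T=R.from_rotvec(s['tool_rot']); print(T.inv().apply(np.array([.6278,.0635,.107])-s['position'])*1e3)
E
```

```text
time: 2.82
position: [0.629, 0.0658, 0.1731]
tool_rot: [3.077, 0.631, 0.006]
ft_force: [0.3, -0.0, -0.0]
grip_width: 1.003
2.825 [0.6289933  0.06579741 0.17306834] [3.07659328 0.63146264 0.0057807 ] [ 0.35   0.384 -0.628  1.566  0.234  1.264 -1.48 ]
[-2.22859491  1.53710434 66.06359133]
```

View pics/w2.png

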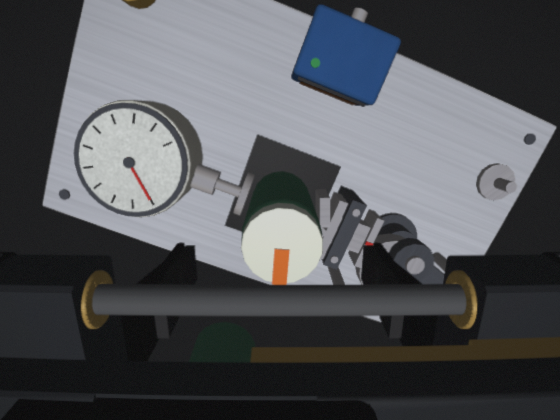

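Lid now at about (283,243), between the open fingers. Second check of its centre from here.

```bash
python3 - <<'E'
from h import *
import pickle
s,m=pickle.load(open('w2.pkl','rb'))
for p in ((283,244),(243,244),(323,240)): print(p,onz(m,p,.135))
print(proj(m,[.6278,.0635,.135]))
im=cv2.imread('pics/w2.png');g=im[250,235:330];print(g[:,1].tolist())
E
```

```text
(283, 244) [0.63022508 0.06377132 0.135     ]
(243, 244) [0.62092657 0.0854784  0.135     ]
(323, 240) [0.64179624 0.04311624 0.135     ]
[281.79263361 247.66751036]
[170, 170, 168, 169, 168, 168, 166, 194, 208, 210, 211, 210, 210, 210, 211, 210, 211, 210, 211, 211, 211, 210, 211, 211, 211, 211, 210, 210, 210, 211, 211, 211, 210, 211, 210, 211, 211, 210, 206, 158, 118, 108, 108, 107, 106, 104, 105, 104, 104, 105, 107, 109, 109, 116, 160, 200, 210, 211, 210, 210, 210, 210, 210, 211, 209, 211, 211, 210, 211, 209, 211, 211, 211, 211, 210, 211, 210, 211, 210, 211, 211, 211, 211, 210, 210, 211, 201, 156, 145, 145, 142, 122, 71, 41, 45]
```

```bash
python3 -m handwheel '[[-1,2,20,0,0,0,-1],[-1,2,45,0,0,0,-1],[-1,2,65,0,0,0,-1],[-1,2,65,0,0,0,-1],[-1,2,65,0,0,0,-1],[-1,2,65,0,0,0,0]]' 15;  python3 -m handwheel '[[0,0,0,0,0,0,1],[0,0,0,0,0,0,1],[0,0,0,0,0,0,1],[0,0,0,0,0,0,1]]' 15; python3 - <<'E'
from h import *
s=ctrl.get_state(); print(s['position'],s['tool_rot'],s['grip_width'],s['ft_force'],s['torque'])
E
```

```text
time: 3.62
position: [0.6284, 0.0641, 0.1067]
tool_rot: [3.077, 0.633, 0.003]
ft_force: [0.1, 0.0, 1.3]
grip_width: 0.949
time: 4.12
position: [0.6277, 0.0637, 0.1056]
tool_rot: [3.077, 0.633, 0.0]
ft_force: [0.8, -0.2, 0.8]
grip_width: 0.591
[0.62769387 0.06372434 0.10561027] [3.07695268e+00 6.32789136e-01 1.65334956e-04] 0.5909352132687686 [ 0.80113978 -0.24172877  0.81749267] [-0.03169749  0.00233426  0.00192842]
```

```bash
python3 -m handwheel '[[0,0,0,0,0,-0.08,1],[0,0,0,0,0,-0.2,1],[0,0,0,0,0,-0.35,1],[0,0,0,0,0,-0.5,1],[0,0,0,0,0,-0.65,1],[0,0,0,0,0,-0.8,1],[0,0,0,0,0,-0.95,1],[0,0,0,0,0,-1.1,1],[0,0,0,0,0,-1.22,1],[0,0,0,0,0,-1.3,1],[0,0,0,0,0,-1.3,1],[0,0,0,0,0,-1.3,1]]'; python3 - <<'E'
from h import *
s=ctrl.get_state(); t=s['tool_rot']; x=R.from_rotvec(t).as_matrix(); print(s['position'],np.arctan2(x[1,0],x[0,0]),x[2],s['grip_width'],s['ft_force'],s['joint_positions'].round(2))
E
```

```text
time: 5.62
position: [0.6273, 0.0643, 0.1056]
tool_rot: [-2.068, -2.365, 0.0]
ft_force: [-1.6, 1.4, 1.6]
grip_width: 0.594
[0.62732941 0.06426331 0.10562416] 1.7046160274417526 [ 4.08992500e-04 -5.15674682e-04 -9.99999783e-01] 0.5936111927744885 [-1.62982397  1.39247369  1.58710554] [ 0.51  0.51 -0.85  1.63  0.41  1.19 -0.3 ]
```

```bash
python3 -m handwheel '[[0,0,0,0,0,-0.08,1],[0,0,0,0,0,-0.2,1],[0,0,0,0,0,-0.35,1],[0,0,0,0,0,-0.5,1],[0,0,0,0,0,-0.65,1],[0,0,0,0,0,-0.8,1],[0,0,0,0,0,-0.95,1],[0,0,0,0,0,-1.1,1],[0,0,0,0,0,-1.25,1],[0,0,0,0,0,-1.4,1],[0,0,0,0,0,-1.5,1],[0,0,0,0,0,-1.553,1]]';python3 -m handwheel '[[0,0,0,0,0,0,1],[0,0,0,0,0,0,1]]'; python3 - <<'E'
from h import *
s=ctrl.get_state(); t=s['tool_rot']; x=R.from_rotvec(t).as_matrix(); print(s['position'],np.arctan2(x[1,0],x[0,0])%6.283,x[2],s['grip_width'],s['ft_force'],s['joint_positions'].round(2))
cv2.imwrite('pics/scene2.png',ctrl.get_image('scene')[:,:,::-1])
a=cv2.imread('pics/scene2.png')[120:300,205:405]
cv2.imwrite('pics/scene2c.png',cv2.resize(a,None,fx=3.3,fy=3.3,interpolation=cv2.INTER_CUBIC))
E
```

```text
time: 7.12
position: [0.6281, 0.0623, 0.1056]
tool_rot: [-0.184, 3.136, -0.003]
ft_force: [-0.8, -1.1, 2.7]
grip_width: 0.593
time: 7.38
position: [0.628, 0.0627, 0.1056]
tool_rot: [-0.181, 3.136, -0.003]
ft_force: [-0.3, -2.6, 2.4]
grip_width: 0.595
[0.62803047 0.06272846 0.10558392] 3.256479479265707 [-4.09981976e-04 -1.80031465e-03 -9.99998295e-01] 0.5952855432918986 [-0.29330745 -2.60492563  2.38386357] [ 0.69  0.67 -1.15  1.62  0.63  1.27  1.11]
```

View pics/scene2c.png

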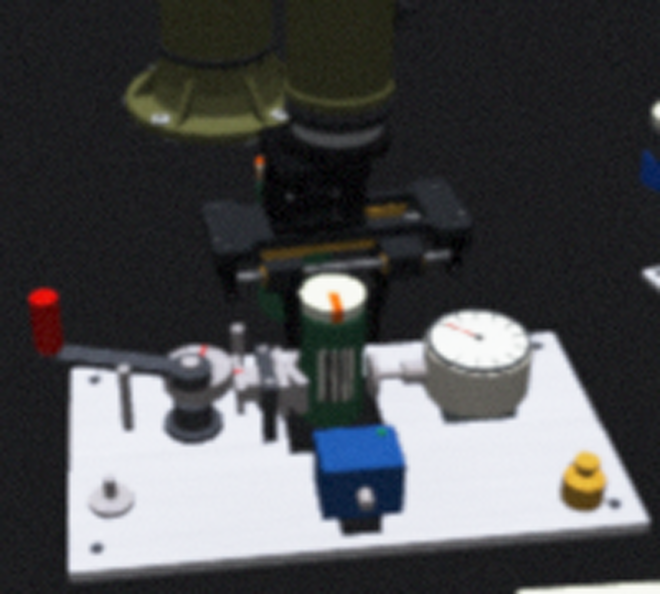

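The scene camera shows the panel facing the reader, with the mark at crop (337,303) pointing to the window. Let go, lift, and check from the wrist.

```bash
python3 -m handwheel '[[0,0,0,0,0,0,-1],[0,0,0,0,0,0,-1],[0,0,0,0,0,0,-1],[0,0,-25,0,0,0,-1],[0,0,-70,0,0,0,-1],[-20,0,-120,0,0,0,-1],[-42,0,-165,0,0,0,-1],[-42,0,-165,0,0,0,-1],[-42,0,-165,0,0,0,-1]]'; python3 - <<'E'
from h import *
import pickle
s=ctrl.get_state(); m=ctrl.camera_model('wrist'); im=ctrl.get_image('wrist')
cv2.imwrite('pics/w3.png',im[:,:,::-1]); pickle.dump((s,m),open('w3.pkl','wb'))
print(s['time'],s['position'],s['tool_rot'],s['joint_positions'].round(3))
E
```

```text
time: 8.55
position: [0.6688, 0.0691, 0.2696]
tool_rot: [0.185, -3.135, 0.0]
ft_force: [-0.1, 0.3, -1.0]
grip_width: 1.001
8.55 [0.66878811 0.06913024 0.26962527] [ 1.85105549e-01 -3.13486869e+00  1.62805320e-04] [ 0.611  0.624 -1.191  1.308  0.573  1.574  1.187]
```

View pics/w3.png

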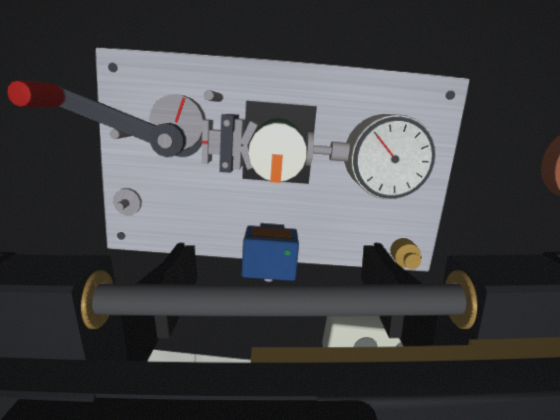

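The can stands free at (277,152), its mark pointing down to (276,181) at the reader (272,252). Next: the mark angle against the stand's yaw, and the handle position.

```bash
sed -i 's/im\[...,2\]>228)&(S<12)/im[...,2]>195)\&(S<28)/' m3.py; python3 m3.py w3 240,112,312,190; python3 - <<'E'
from h import *
import pickle
s,m=pickle.load(open('w3.pkl','rb'));im=cv2.imread('pics/w3.png')
for y in(130,150): print(im[y,240:315].tolist()[::6])
pl=(im.min(2)>90).astype(np.uint8); pl[285:]=0
pl=cv2.morphologyEx(pl,cv2.MORPH_CLOSE,np.ones((7,7)));
c=max(cv2.findContours(pl,0,2)[0],key=cv2.contourArea)
def edge(a,b):
    a=np.array(a,float);b=np.array(b,float);d=(b-a)/np.linalg.norm(b-a);n=np.array([-d[1],d[0]])
    p=c[:,0].astype(float);t=(p-a)@d;o=abs((p-a)@n);k=(t>15)&(t<np.linalg.norm(b-a)-15)&(o<5)
    P=np.array([onz(m,q,.018)[:2] for q in p[k]],np.float32)
    l=cv2.fitLine(P,cv2.DIST_HUBER,0,.01,.01).ravel();return l,k.sum()
for e in (((98,49),(466,79)),((98,50),(107,245)),((466,80),(440,240)),((107,247),(240,262))):
    l,n=edge(*e);print(n,l,np.degrees(np.arctan2(l[1],l[0])))
# reader front face edge / window
hsv=cv2.cvtColor(im,cv2.COLOR_BGR2HSV);H,S,V=[hsv[...,i].astype(int) for i in range(3)]
b=(H>100)&(H<125)&(S>120); b[:240]=0;b[280:]=0;b[:,:235]=0;b[:,305:]=0
r=cv2.minAreaRect(np.argwhere(b)[:,::-1].astype(np.float32));print(r)
red=((H<6)|(H>174))&(S>150)&(V>60);red[120:]=0;red[:,100:]=0
ys,xs=np.nonzero(red);print(xs.min(),xs.max(),ys.min(),ys.max())
print(onz(m,(20,93),.128))
E
```

```text
lid comp [ 249  124   57   59 2506] [277.21189146 152.2537909 ]
lid centre (0.6276912689208984, 0.06283830851316452) 0.02415940724313259 lsq [0.62716688 0.06313802] 0.023379777744504428
mark n 274 mean [0.63996277 0.06369667] dir(pca) 2.7537362342815537 dir(centre) 2.4998804470728886
[[147, 142, 143], [137, 132, 132], [154, 148, 148], [121, 128, 123], [209, 211, 209], [208, 210, 208], [209, 211, 209], [209, 211, 208], [209, 210, 208], [206, 208, 206], [52, 51, 49], [54, 52, 53], [54, 52, 52]]
[[153, 147, 148], [154, 148, 149], [205, 211, 209], [205, 211, 209], [204, 211, 208], [205, 211, 209], [206, 211, 209], [206, 211, 209], [206, 211, 209], [205, 210, 209], [205, 211, 209], [129, 135, 132], [147, 143, 144]]
56 [ 0.03888016 -0.99924386  0.5390344   0.10165992] -87.77177
31 [ 0.9996145   0.02776466  0.64304453 -0.1440778 ] 1.5910022
55 [0.9991019  0.04237268 0.64505994 0.2732053 ] 2.4285028
13 [ 0.03716121 -0.9993093   0.78271013 -0.04759262] -87.87032
((269.0, 259.5), (39.0, 56.0), 90.0)
7 63 80 106
[ 0.6023724  -0.15638185  0.128     ]
```

```bash
python3 -c "
import cv2
a=cv2.imread('pics/w3.png')[90:290,200:360];cv2.imwrite('pics/w3c.png',cv2.resize(a,None,fx=3,fy=3,interpolation=2))
a=cv2.imread('pics/w3.png')[70:150,0:120];cv2.imwrite('pics/w3d.png',cv2.resize(a,None,fx=5,fy=5,interpolation=2))"
```

```text
(no output)
```

View pics/w3c.png

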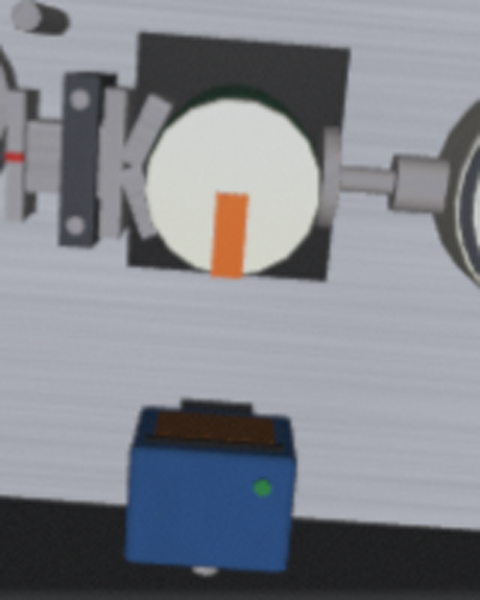

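View pics/w3d.png

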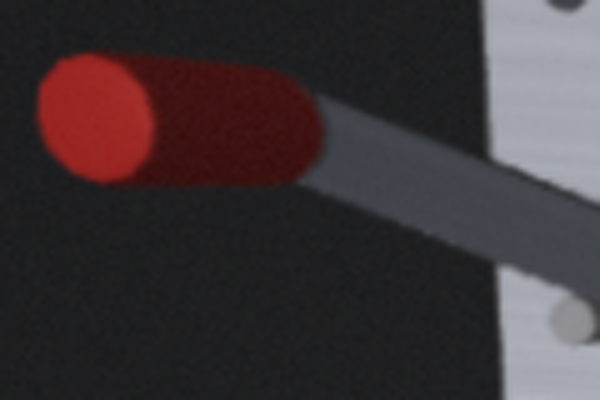

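```bash
python3 -m handwheel '[[7,-15,0,0,0,0.12,-1],[15,-35,0,0,0,0.28,-1],[24,-57,0,0,0,0.45,-1],[33,-79,0,0,0,0.62,-1],[42,-101,0,0,0,0.79,-1],[51,-123,5,0,0,0.96,-1],[60,-145,15,0,0,1.13,-1],[69,-167,25,0,0,1.3,-1],[78,-189,35,0,0,1.47,-1],[87,-207,45,0,0,1.64,-1],[93,-218,55,0,0,1.81,-1],[93,-218,60,0,0,1.967,-1]]'; python3 -m handwheel '[[0,0,0,0,0,0,-1],[0,0,0,0,0,0,-1]]'; cat > st.py <<'E'
from h import *
import sys,pickle
s=ctrl.get_state(); x=R.from_rotvec(s['tool_rot']).as_matrix()
print(s['time'],s['position'].round(4),'xang',np.degrees(np.arctan2(x[1,0],x[0,0])).round(2),'w',round(s['grip_width'],3),s['ft_force'].round(1),s['joint_positions'].round(2))
if len(sys.argv)>1:
    g=[float(v) for v in sys.argv[1].split(',')]
    print('tool delta mm',(x.T@(np.array(g)-s['position'])*1e3).round(1))
for n in sys.argv[2:]:
    c,f=n.split(':'); m=ctrl.camera_model(c); pickle.dump((s,m),open(f+'.pkl','wb')); cv2.imwrite(f'pics/{f}.png',ctrl.get_image(c)[:,:,::-1])
E
python3 st.py .602,-.158,.106 wrist:w4
```

```text
time: 10.1
position: [0.6001, -0.1607, 0.2079]
tool_rot: [-2.515, -1.879, 0.005]
ft_force: [0.5, -0.3, 0.7]
grip_width: 0.998
time: 10.35
position: [0.602, -0.1583, 0.21]
tool_rot: [-2.505, -1.894, 0.001]
ft_force: [0.0, 0.1, 0.1]
grip_width: 1.002
10.35 [ 0.602  -0.1583  0.21  ] xang 74.19 w 1.002 [0.  0.1 0.1] [ 0.87  0.39 -0.84  1.54  0.29  1.35 -0.27]
tool delta mm [  0.3   0.  104. ]
```

View pics/w4.png

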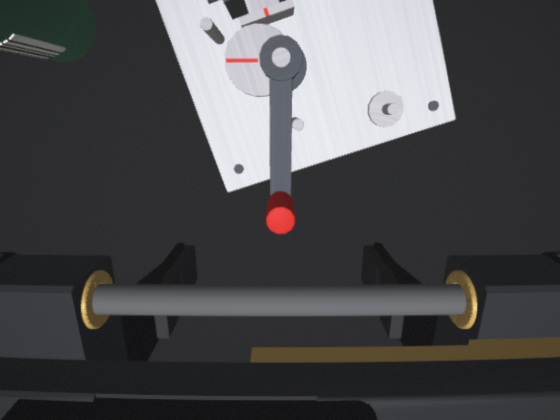

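The handle's top is at (280,219), in line between the fingers, with the lever running straight up to the pivot at (281,57).

```bash
python3 - <<'E'
from h import *
import pickle
s,m=pickle.load(open('w4.pkl','rb'));p=onz(m,(280.3,219.5),.128);q=onz(m,(281,57),.09);print(p,q)
print(R.from_rotvec(s['tool_rot']).inv().apply(p-s['position'])*1e3)
E
```

```text
[ 0.60303334 -0.15745133  0.128     ] [ 0.63424864 -0.04896743  0.09      ]
[ 1.08391581  0.84082454 82.04086978]
```

```bash
python3 -m handwheel '[[1,0,40,0,0,0,-1],[1,0,80,0,0,0,-1],[1,0,103,0,0,0,-1],[1,0,103,0,0,0,-1],[1,0,103,0,0,0,1],[1,0,103,0,0,0,1],[1,0,103,0,0,0,1],[1,0,103,0,0,0,1],[1,0,103,0,0,0,1],[1,0,103,0,0,0,1]]' 40; python3 st.py
```

```text
time: 11.65
position: [0.6027, -0.1577, 0.1075]
tool_rot: [2.509, 1.891, -0.0]
ft_force: [-0.2, -0.0, 0.3]
grip_width: 0.398
11.65 [ 0.6027 -0.1577  0.1075] xang 74.02 w 0.398 [-0.2 -0.   0.3] [ 0.84  0.48 -0.8   1.65  0.36  1.17 -0.33]
```

```bash
python3 -m handwheel '[[0,0,0,0,0,0,1],[0,0,0,0,0,0,1],[0,0,0,0,0,0,1]]' 40; python3 st.py; python3 - <<'E'
import numpy as np
# arc in tool axes (x=toward pivot), pivot at +115 x; lever turned by t clockwise. tool x->world angle a; y=a-90deg
for t in np.arange(0.1,1.26,.05):
    # world frame with a=0: x=(1,0), y=(0,-1); handle rel pivot = -115*(cos t,-sin t)
    hx,hy=-115*np.cos(t)+115,115*np.sin(t)
    print(round(t,2),round(hx,1),round(-hy,1))
E
```

```text
time: 12.02
position: [0.603, -0.1577, 0.1075]
tool_rot: [2.508, 1.891, 0.001]
ft_force: [1.6, 0.7, -1.7]
grip_width: 0.241
12.025 [ 0.603  -0.1577  0.1075] xang 74.02 w 0.241 [ 1.6  0.7 -1.7] [ 0.84  0.48 -0.8   1.65  0.36  1.17 -0.33]
0.1 0.6 -11.5
0.15 1.3 -17.2
0.2 2.3 -22.8
0.25 3.6 -28.5
0.3 5.1 -34.0
0.35 7.0 -39.4
0.4 9.1 -44.8
0.45 11.4 -50.0
0.5 14.1 -55.1
0.55 17.0 -60.1
0.6 20.1 -64.9
0.65 23.5 -69.6
0.7 27.0 -74.1
0.75 30.9 -78.4
0.8 34.9 -82.5
0.85 39.1 -86.4
0.9 43.5 -90.1
0.95 48.1 -93.5
1.0 52.9 -96.8
1.05 57.8 -99.8
1.1 62.8 -102.5
1.15 68.0 -105.0
1.2 73.3 -107.2
1.25 78.7 -109.1
```

```bash
python3 -m handwheel '[[0.6,-11.5,0,0,0,0.1,1],[2.3,-22.8,0,0,0,0.2,1],[5,-34,0,0,0,0.3,1],[9,-44.8,0,0,0,0.4,1],[14,-55,0,0,0,0.5,1],[20,-65,0,0,0,0.6,1],[27,-74,0,0,0,0.7,1],[35,-82.5,0,0,0,0.8,1],[43.5,-90,0,0,0,0.9,1],[53,-97,0,0,0,1.0,1],[63,-102.5,0,0,0,1.1,1],[63,-102.5,0,0,0,1.1,1]]' 40; python3 st.py .5194,-.0530,.1075 scene:s5 wrist:w5
```

```text
time: 13.52
position: [0.5223, -0.0692, 0.1075]
tool_rot: [3.126, 0.301, 0.004]
ft_force: [3.7, -1.1, -4.5]
grip_width: 0.244
13.525 [ 0.5223 -0.0692  0.1075] xang 10.99 w 0.244 [ 3.7 -1.1 -4.5] [ 0.72  0.23 -0.7   1.89  0.17  1.08 -1.43]
tool delta mm [  0.2 -16.5  -0. ]
```

View pics/w5.png

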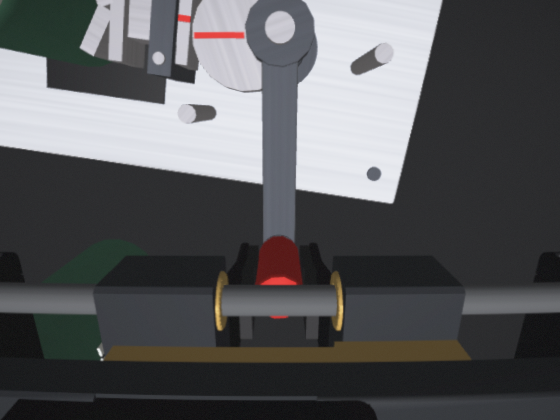

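View pics/s5.png

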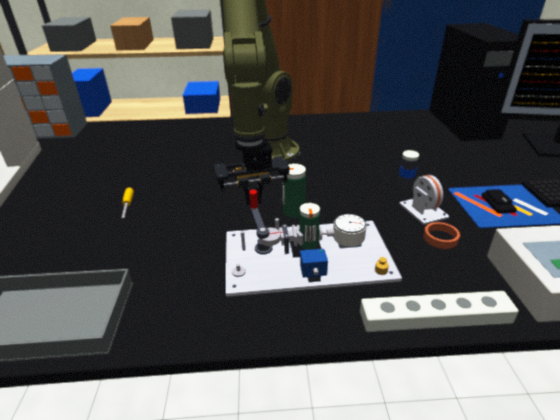

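Red cam line at (195–243, 35) is nearly at the ram's line (184,18), and the handle is held. About 0.15 rad remains.

```bash
python3 -m handwheel '[[0,-5,0,0,0,0.05,1],[0,-11,0,0,0,0.1,1],[0.2,-16.5,0,0,0,0.15,1],[0.2,-16.5,0,0,0,0.15,1],[0.2,-16.5,0,0,0,0.15,1]]' 40; python3 st.py .5194,-.0530,.1075 scene:s6 wrist:w6 top:t6; python3 -c "
import cv2
a=cv2.imread('pics/s6.png')[155:300,205:405];cv2.imwrite('pics/s6c.png',cv2.resize(a,None,fx=4,fy=4,interpolation=2))"
```

```text
time: 14.25
position: [0.5204, -0.0535, 0.1076]
tool_rot: [3.14, 0.066, 0.007]
ft_force: [8.3, -3.0, -7.4]
grip_width: 0.243
14.25 [ 0.5204 -0.0535  0.1076] xang 2.42 w 0.243 [ 8.3 -3.  -7.4] [ 0.69  0.22 -0.7   1.9   0.16  1.07 -1.6 ]
tool delta mm [-1.  -0.6  0.1]
```

View pics/w6.png

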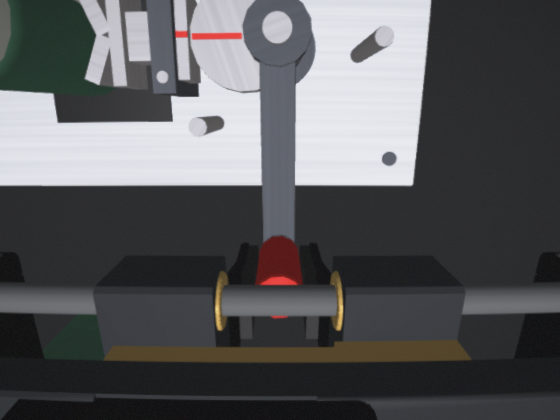

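View pics/s6c.png

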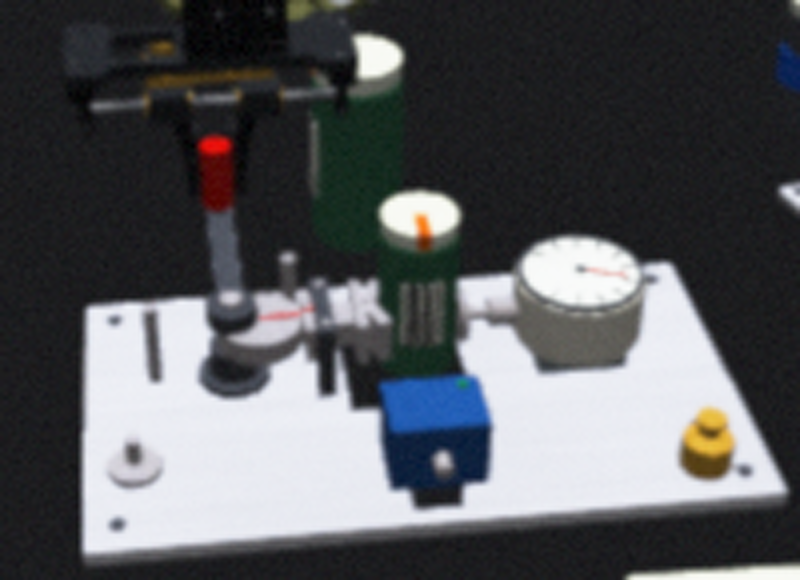

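```bash
python3 - <<'E'
from h import *
for n,c,b in(('s6','scene',(295,198,330,220)),('t6','top',(244,168,276,205))):
    m=ctrl.camera_model(c);im=cv2.imread(f'pics/{n}.png');hsv=cv2.cvtColor(im,cv2.COLOR_BGR2HSV).astype(int)
    x0,y0,x1,y1=b;k=np.zeros(im.shape[:2],bool);k[y0:y1,x0:x1]=1
    o=k&(hsv[...,0]>3)&(hsv[...,0]<22)&(hsv[...,1]>110)&(hsv[...,2]>110)
    l=k&(im.min(2)>225)
    w=hsv[...,1]*o
    ys,xs=np.nonzero(o);print(n,len(xs))
    if len(xs)<3: continue
    Q=np.array([onz(m,p,.135)[:2] for p in zip(xs,ys)]);W=np.linalg.svd(Q-Q.mean(0))[2][0];print(Q.mean(0),np.degrees(np.arctan2(W[1],W[0])))
a=cv2.imread('pics/t6.png')[135:265,190:345]
cv2.imwrite('pics/t6c.png',cv2.resize(a,None,fx=5,fy=4.6,interpolation=2))
E
```

```text
s6 19
[0.64025526 0.07417917] -1.5244026243609765
t6 9
[0.64111521 0.07155841] 176.04951586222558
```

View pics/t6c.png

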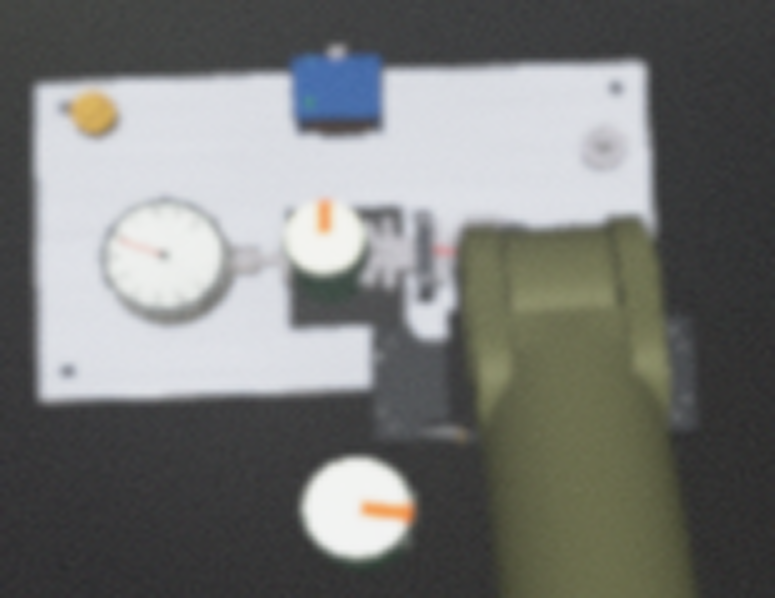

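```bash
python3 - <<'E'
from h import *
m=ctrl.camera_model('scene')
for n in('scene2','s5','s6'):
    im=cv2.imread(f'pics/{n}.png').astype(float)
    k=np.zeros(im.shape[:2],bool);k[196:222,292:326]=1
    b,g,r=im[...,0],im[...,1],im[...,2]
    w=np.clip(r-b-25,0,None)*k
    ys,xs=np.nonzero(w); W=w[ys,xs]
    Q=np.array([onz(m,p,.135)[:2] for p in zip(xs,ys)]);mu=(Q*W[:,None]).sum(0)/W.sum()
    C=((Q-mu)*W[:,None]).T@(Q-mu);e=np.linalg.eigh(C)[1][:,1]*1;e*=np.sign(e[0])
    # lid: neutral bright + mark
    l=((((im.min(2)>150))|(w>20))&k).astype(np.uint8)
    nn,L,st,ce=cv2.connectedComponentsWithStats(l);i=1+np.argmax(st[1:,4])
    c=cv2.convexHull(max(cv2.findContours((L==i).astype(np.uint8),0,2)[0],key=cv2.contourArea))
    P=np.array([onz(m,p[0],.135)[:2] for p in c]);
    lo,hi=P[:,1].min(),P[:,1].max()
    print(n,len(W),'pca',np.degrees(np.arctan2(e[1],e[0])),'mu',mu,'lid ymid',(lo+hi)/2,hi-lo,st[i])
a=[cv2.resize(cv2.imread(f'pics/{n}.png')[190:265,285:335],None,fx=7,fy=7,interpolation=2) for n in('scene2','s6')]
cv2.imwrite('pics/cmp.png',np.hstack(a))
E
```

```text
scene2 65 pca 9.87880590326553 mu [0.63475401 0.06294385] lid ymid 0.06370330588459058 0.04801628776825927 [296 203  20  15 188]
s5 45 pca -2.1699379063291713 mu [0.6405923  0.07377681] lid ymid 0.07402819179821311 0.048690222246275915 [300 203  20  15 193]
s6 46 pca -2.305897902965676 mu [0.64083978 0.07391125] lid ymid 0.07402819179821311 0.048690222246275915 [300 203  20  15 191]
```

View pics/cmp.png

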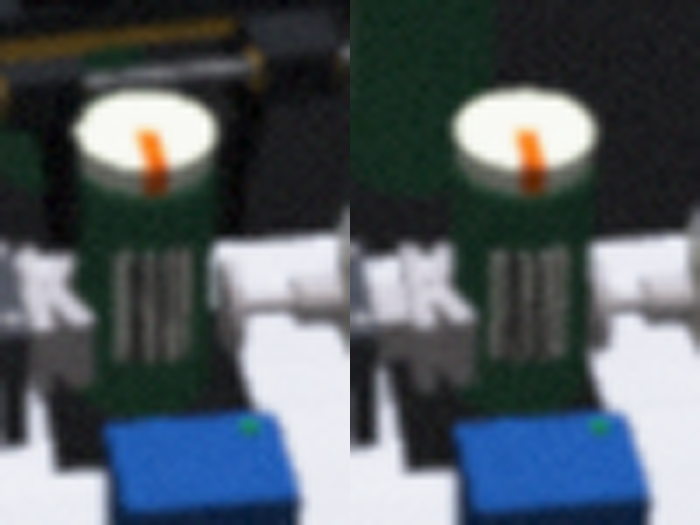

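```bash
python3 - <<'E'
from h import *
m=ctrl.camera_model('scene')
for n,x0 in(('scene2',300),('s6',354-50)):
    im=cv2.imread(f'pics/{n}.png').astype(float)
    k=np.zeros(im.shape[:2],bool);k[206:219,x0:x0+14]=1
    w=np.clip(im[...,2]-im[...,0]-40,0,None)*k
    for y in range(207,218):
        if w[y].sum()>20: print(n,y,round((w[y]*np.arange(560)).sum()/w[y].sum(),2),end='; ')
    # panel mean column relative to lid
    g=im[225:241,285:335].min(2).mean(0); print('\n panel profile',g.round(0)[10:34].tolist())
for c,(X,Y) in(('before',(.628,.0631)),('after',(.629,.0735))):
  for a in(-4,0,2.3,6):
    t=np.radians(a);d=np.array([np.cos(t),np.sin(t)])
    print(c,a,[ (proj(m,[X+r*d[0],Y+r*d[1],z])-0).round(2).tolist() for r,z in((0,.135),(.0245,.135),(.0265,.074))])
E
```

```text
scene2 208 305.46; scene2 209 305.68; scene2 210 305.95; scene2 211 306.33; scene2 212 306.57; scene2 213 306.72; scene2 214 306.65; scene2 215 306.66; scene2 216 306.81; scene2 217 306.58; 
 panel profile [104.0, 78.0, 58.0, 38.0, 24.0, 30.0, 58.0, 78.0, 60.0, 38.0, 53.0, 68.0, 51.0, 54.0, 69.0, 66.0, 69.0, 46.0, 27.0, 44.0, 81.0, 98.0, 116.0, 142.0]
s6 208 309.79; s6 209 309.8; s6 210 309.99; s6 211 310.34; s6 212 310.54; s6 213 310.71; s6 214 310.69; s6 215 310.64; s6 216 310.73; 
 panel profile [160.0, 155.0, 150.0, 142.0, 120.0, 89.0, 68.0, 51.0, 32.0, 39.0, 68.0, 68.0, 53.0, 41.0, 54.0, 65.0, 50.0, 57.0, 72.0, 73.0, 65.0, 40.0, 25.0, 44.0]
before -4 [[305.4, 209.12], [305.87, 214.64], [305.44, 234.93]]
before 0 [[305.4, 209.12], [306.57, 214.62], [306.16, 234.91]]
before 2.3 [[305.4, 209.12], [306.97, 214.59], [306.58, 234.88]]
before 6 [[305.4, 209.12], [307.6, 214.53], [307.24, 234.82]]
after -4 [[309.58, 209.13], [310.14, 214.66], [309.56, 234.96]]
after 0 [[309.58, 209.13], [310.83, 214.64], [310.29, 234.94]]
after 2.3 [[309.58, 209.13], [311.23, 214.61], [310.71, 234.91]]
after 6 [[309.58, 209.13], [311.86, 214.55], [311.37, 234.84]]
```

```bash
python3 -m handwheel '[[0,0,0,0,0,0,1],[0,0,0,0,0,0,1],[0,0,0,0,0,0,1],[0,0,0,0,0,0,1]]' 40; python3 st.py .5194,-.0530,.1075; python3 -c "
from bench import ctrl
print(ctrl.close_job())"
```

```text
time: 14.9
position: [0.5204, -0.0535, 0.1075]
tool_rot: [3.14, 0.066, 0.007]
ft_force: [7.6, -2.4, -8.3]
grip_width: 0.244
14.9 [ 0.5204 -0.0535  0.1075] xang 2.41 w 0.244 [ 7.6 -2.4 -8.3] [ 0.69  0.22 -0.7   1.9   0.16  1.07 -1.6 ]
tool delta mm [-1.  -0.6  0. ]
the job is handed in; nothing more can be done
None
```

The job is handed in at 14.9 s. The can is turned and released, and the gripper is still holding the lever at the cam's highest lift.

**Can:** I turned it about 163° so the bar-code panel faces the reader, then let go. Right after release, the wrist camera put its mark at 2.5 to 2.8°, against a stand yaw of about 2.3°.

**Lever:** I swung it clockwise with the handle gripped at 40 N. It points at 182.5°, where 182.3° is square to the squeeze, and the red cam and ram lines meet to within 2 pixels. The pose was steady over the last half second, and the wrist force was about 12 N.

**Squeeze:** The can stands upright against the gauge foot, about 10 mm from where it stood, and the needle has turned well round the dial. I did not work out the plunger travel. In the last pictures of the stand and the bigger green can, nothing else had moved.

**One check that disagreed:** After the squeeze, the coarse scene and top views put the mark between about -4° and 0°. The best before-and-after comparison, also coarse, suggests the can turned about 2° clockwise as the V-jaw pressed it. I left it, because correcting it would have meant releasing the lever.

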